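Glide check of three syringes on the rack

ROBOT

A 6-joint arm with a two-finger parallel gripper is mounted at the origin on a cart in front of the work surface, level with it; the furniture and walls round the work are solid. World frame = base frame: x ahead of the robot, y to its left, z up, the work surface at z = 0. Lengths are in mm, angles in rad, forces in N, time in s.
With the tool pointing down it reaches from about 350 to 975 mm from the base axis. Payload 7.1 kg.
Tool frame: the origin (TCP) lies midway between the tips of the shut fingers; the grasp point (between the pads) lies 19 mm behind it (ctrl.grip_depth is the distance from the TCP to the grasp point, in mm); z points along the fingers, y is the line along which they close (so a half turn about z gives the same grasp; the last joint's range is limited). The gripper opens to 88 mm and grips with 3 to 60 N. Pads are 20 mm wide; open, the fingers measure 115 mm over their backs; the gripper's body (75 mm by 178 mm) begins 61 mm behind the grasp point.
Start: joints at [-1.141, 0.423, 1.63, -0, 1.089, -0.019], TCP at [271.192, -563.08, 222.675] pointing down, gripper open.
Joint ranges: [-3, 3], [-0.9, 2.11], [0.09, 2.58], [-1.31, 4.45], [0.11, 2.69], [-2.54, 2.54]. Speed limits (rad/s): [2.39, 2.39, 3.01, 3.14, 3.14, 3.14].

INTERFACE

Orientations are given as a rotation vector (axis times angle).
In Python, from workcell import ctrl, cams gives the robot as it stands.
- The arm moves only by the tool move_arm, never from a script. Its argument "steps" is a list of rows, each a list of 3 entries, a list of its own where there are three numbers: the shift along the tool's x, y, z in units of 25 mm (1.0 is 25 mm), then the turn about the tool's z in units of 5 degrees (1.0 is 5 degrees), then the closure, from 0 (fully open) to 1 (shut). A call has 1 to 20 rows; each row shifts and turns the commanded pose from where the row before left it, along the tool's axes as they then stand; what a row does not reach is not made up. A row lasts 1/12 s, in which the tool goes at most 41.7 mm and 7.16 degrees, less where a joint would pass 70% of its speed; a pose out of reach is approached as far as the arm can. A call is refused whole if a number of a shift passes 1 or a number of a turn 1, either way. A call with a gripper value outside its range is refused whole. The fingers move at their own pace and stop on an object; the grip force is fixed at half the most. Time passes only in rows, so rows that do not move let the fingers close. It gives the time, the measured TCP pose, the force, the opening and the grip force at its end, in the units of the state.
- ctrl.get_obs(): the state, without advancing time (a new reading comes with each control period).
- cams.get_image(name): name is "side" or "top"; returns a dict with "image" (420x560x3 uint8, red, green, blue), "camera_matrix" (3x3 intrinsics, pixels), "xyz" and "rotation" of the camera in the world. Camera axes: x right, y down, z forward; pixel columns grow to the right and rows downward; lengths in mm; the calibration is good to about 2 mm. A picture is of the moment at which its call begins. There is no depth.
- ctrl.close_job(): hands the job in; it is judged then, once.
Trained networks look in the newest picture that a camera, given by its name, has taken for a name from the list of things; names that differ only in an ending like _2 or _b are one class to them, and where a whole thing is asked for, a point or a joint stands for the part that bears it (a point fixed in the world has none). Each returns a list of dicts, best first, with "p" (0 to 1); they miss things now and then, are a little off and sometimes report something else, mostly with a low value. They report only what shows in the picture. A call takes as long as a camera call.
- cams.boxes_of(camera, thing): "rect" ([centre column, centre row, width, height] in pixels, round what is visible of it).
- cams.cut_out(camera, thing): "pixels" (420x560 bool, what is visible of it) and "rect" ([centre column, centre row, width, height] in pixels, round what is visible of it).
The state is a dict: "t": time; "qpos": joint angles; "qvel": joint speeds; "joint_torque": joint torques, N m; "ee_pos": TCP position; "orientation": TCP orientation; "ft_force": force on the tool from outside, world axes, zero at the start; "moment": the same for the moment, N m; "width": finger opening in mm; "grasp_force": force on a finger pad.
Only numpy, scipy, OpenCV 4.12 (cv2) and the standard library are available. Lean on these libraries where they do the work, as an engineer would, in place of code of your own. Each camera call takes 0.05 s, during which the arm holds its last target. There are 200 camera calls.

TASK

Check the three syringes on the rack: push each plunger slowly all the way home, but never press a plunger with more than 20 N. One that stiffens part-way must not be forced any further: take that syringe by its barrel, lift it off the rack and set it down lying flat in the steel tray. Leave the ones that glide home on the rack, and do not disturb the other things on the bench.

Things in the scene. Friction and masses are not known exactly. Their poses are not given: they have to be found in the camera images.
- syringe_rack: fixed rack 120 x 204 x 62 mm; origin at the centre of its underside. Syringes lie level along its x, nozzles to +x, at y = -65, 0, 65 mm, axes 50 mm up, in 26 mm notches, open at the top, of two cross plates (x = -42 to -34, 62 mm high; 34 to 42, 60 high). Flanges sit in a slot behind the near plate (44 mm high lip at x = -54 to -50) and bear on it. Base plate 12 mm high
- syringe_a: one of three syringes alike: clear barrel 24 mm across, 90 long, flange 42 x 27. Origin on the axis at mid-barrel, midway between the rack's cross plates: grip here, lift straight up. x to the nozzle, y along the flange. Flange at x = -45 to -42 mm, nozzle tip +62, back of thumb disc -108 plus plunger travel. 60 to 110 g. Any may lie in any notch, any may bind
- syringe_b: another of the three syringes, the same as syringe_a
- syringe_c: another of the three syringes, the same as syringe_a
- plunger_a (a joint): plunger travel of syringe_a, m: 0 drawn out, 0.045 fully home; starts at 0 to 0.010, stays where left. A sound one glides at a steady 2 to 4 N up to the end, then meets rubber (about 4 N per mm). One that binds glides so for part of the stroke, then stiffens about 1.5 N per mm well short of home, and creeps back a little when let go
- plunger_b (a joint): the same for syringe_b
- plunger_c (a joint): the same for syringe_c
- thumb_a (a point): centre of the back face (to be pushed towards the nozzle) of the thumb disc of plunger_a; disc 26 mm across, 4 thick, centre 50 mm above the bench, nothing behind it; x to the nozzle
- thumb_b (a point): the same for plunger_b
- thumb_c (a point): the same for plunger_c
- reject_tray: fixed open steel tray, 200 x 120 x 26 mm, walls and floor 3 mm thick; origin at the centre of its underside, x along its 200 mm side. It lies at the front left of the bench; a beige centrifuge, 190 mm high, stands between tray and rack, from 0.51 m ahead of the robot's base backwards: carry over or round it
- timer: small loose white timer, 68 x 62 x 18 mm, to be left alone; origin at the centre of its underside
- amber_bottle: loose small brown bottle with a dark cap, 48 mm across, 95 mm high, next to the dropper bottle behind the rack, to be left standing; origin at the centre of its underside
- dropper_bottle: loose white dropper bottle, 26 mm across, 83 mm high, behind the rack, to be left standing; origin at the centre of its underside
- petri_dish: loose flat round dish, 84 mm across, 16 mm high, behind the tray, to be left alone; origin at the centre of its underside

How it is judged:
By the outcome, as a careful person would: the job done as asked, in the order asked, and still so for the second after the job is handed in, with the robot touching nothing.
It also fails if it takes over 70 s, if anything falls off the work surface, if the arm or the gripper's body presses on something with over 40 N, if the wrist force passes 120 N, or if a joint passes its speed limit or range.

## Working session

There is one attempt and no reset: what is moved stays moved. The work goes in short steps, Python scripts to look and compute and a tool call to move; the robot and the scene stay as the last step left them, time stands still between calls to the robot, and variables do not carry over. Pictures are saved under pics/ and viewed, at most 10 in all, crops included, and the job is handed in when it is done.

Besides the shell and the picture viewer there is one more tool, called after "Emit:" as a command line: name --argument value ..., lists and objects as JSON in quotes. move_arm: Moves the arm, as the interface text tells. Its arguments: {"type":"object","properties":{"steps":{"type":"array"}},"required":["steps"]}

```bash
mkdir -p pics
cat > h.py <<'E'
from workcell import ctrl,cams
import numpy as np,cv2
def pix(im,p):
    R=np.array(im["rotation"]);c=R.T@(np.array(p,float)-np.array(im["xyz"]));u=np.array(im["camera_matrix"])@c;return u[:2]/u[2]
def ray(im,uv,z):
    d=np.array(im["rotation"])@np.linalg.inv(np.array(im["camera_matrix"]))@np.array([uv[0],uv[1],1.]);o=np.array(im["xyz"],float)
    return o+d*(z-o[2])/d[2]
E
python3 - <<'E'
from h import *
for n in("side","top"):
    im=cams.get_image(n);cv2.imwrite(f"pics/{n}0.png",cv2.cvtColor(im["image"],cv2.COLOR_RGB2BGR))
    print(n,np.round(im["xyz"]),np.round(im["rotation"],3).tolist(),np.round(im["camera_matrix"],1).tolist())
    for t in("syringe_rack","syringe_a","thumb_a","reject_tray","timer","amber_bottle","dropper_bottle","petri_dish"):
        for b in cams.boxes_of(n,t)[:4]:
            print(t,round(b["p"],2),np.round(b["rect"]), np.round(ray(im,b["rect"][:2],50 if t[:4] in("syri","thum") else 10)))
print(ctrl.get_obs())
E
```

```text
side [ -206. -1264.   828.] [-1.993, 0.594, -0.361] [[512.5, 0.0, 278.6], [0.0, 512.5, 204.9], [0.0, 0.0, 1.0]]Traceback (most recent call last):
  File "<stdin>", line 7, in <module>
  File "h.py", line 7, in ray
    return o+d*(z-o[2])/d[2]
                        ~^^^
IndexError: invalid index to scalar variable.
```

View pics/side0.png

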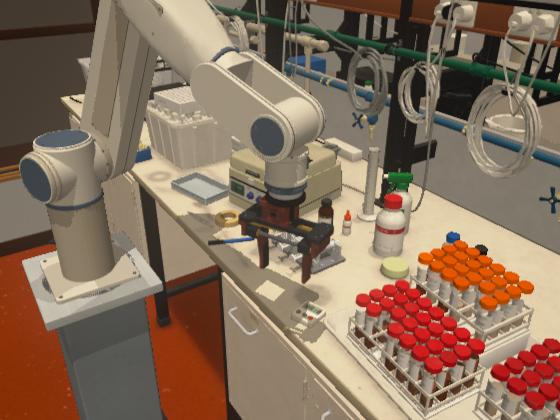

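Rotation is a rotation vector. The side view shows the arm over the rack (~310,255), the tray at (200,187), and bottles at (326,212) and (347,222).

```bash
sed -i 's/np.array(im\["rotation"\])/Rm(im)/' h.py
cat >> h.py <<'E'
def Rm(im): return cv2.Rodrigues(np.array(im["rotation"],float))[0]
E
python3 - <<'E'
from h import *
for n in("side","top"):
    im=cams.get_image(n);cv2.imwrite(f"pics/{n}0.png",cv2.cvtColor(im["image"],cv2.COLOR_RGB2BGR))
    print(n,np.round(im["xyz"]),np.round(im["rotation"],3).tolist(),np.round(im["camera_matrix"],1).tolist())
    for t in("syringe_rack","syringe_a","thumb_a","reject_tray","timer","amber_bottle","dropper_bottle","petri_dish"):
        for b in cams.boxes_of(n,t)[:4]:
            print(t,round(b["p"],2),np.round(b["rect"]), np.round(ray(im,b["rect"][:2],50 if t[:4] in("syri","thum") else 10)))
print(ctrl.get_obs())
E
```

```text
side [ -206. -1264.   828.] [-1.993, 0.594, -0.361] [[512.5, 0.0, 278.6], [0.0, 512.5, 204.9], [0.0, 0.0, 1.0]]
syringe_a 0.73 [314. 251.  46.  26.] [ 530. -324.   50.]
syringe_a 0.66 [289. 244.  28.  16.] [ 493. -257.   50.]
thumb_a 0.59 [282. 247.  15.  10.] [ 467. -260.   50.]
thumb_a 0.49 [297. 256.  16.   8.] [ 479. -317.   50.]
reject_tray 0.68 [197. 186.  55.  35.] [470. 302.  10.]
timer 0.76 [308. 312.  35.  30.] [ 392. -485.   10.]
amber_bottle 0.8 [328. 210.  11.  25.] [ 759. -102.   10.]
dropper_bottle 0.74 [347. 223.  11.  23.] [ 756. -200.   10.]
top [ 413.  -60. 1816.] [-2.168, 2.205, -0.086] [[546.4, 0.0, 269.7], [0.0, 546.4, 204.0], [0.0, 0.0, 1.0]]
syringe_rack 0.82 [324. 199.  66.  38.] [ 555. -246.   50.]
syringe_a 0.81 [306. 206.  12.  47.] [ 535. -189.   50.]
syringe_a 0.73 [344. 206.   7.  49.] [ 531. -312.   50.]
syringe_a 0.55 [164. 169.  26.  30.] [664. 269.  50.]
syringe_a 0.52 [324. 205.  11.  46.] [ 535. -248.   50.]
thumb_a 0.42 [347. 221.   6.  16.] [ 483. -320.   50.]
reject_tray 0.83 [161. 229.  71.  50.] [469. 289.  10.]
timer 0.89 [394. 247.  25.  23
[... 170 characters left out ...]
.  26.  26.] [671. 271.  10.]
{'t': 1.0, 'qpos': array([-1.14098895e+00,  4.23059603e-01,  1.62989675e+00,  1.66747746e-05,
        1.08858218e+00, -1.89955286e-02]), 'qvel': array([-0.00091968,  0.00091618,  0.0010422 , -0.0006138 ,  0.00154467,
        0.0018675 ]), 'joint_torque': array([-3.58512580e-04, -5.44590569e+01, -2.74050289e+01,  6.43987348e-02,
        1.66630786e-02,  1.27071618e-05]), 'ee_pos': array([ 271.20728682, -563.08555327,  222.70158282]), 'orientation': array([3.06277897e+00, 6.99053229e-01, 4.00573065e-05]), 'ft_force': array([-0.38257297,  0.6481048 ,  0.1956752 ]), 'moment': array([0.03875656, 0.01015013, 0.00035578]), 'grasp_force': 0.0, 'width': 87.5258032659231}
```

View pics/top0.png

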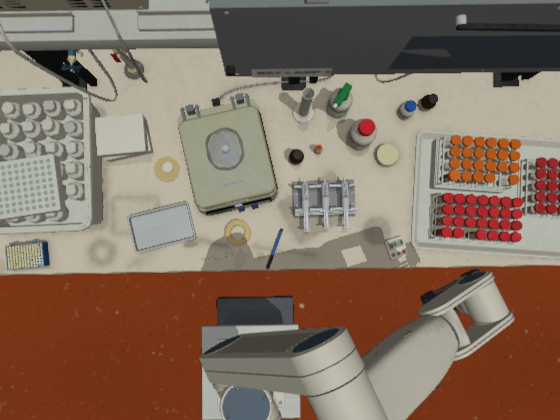

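The top view shows the rack unobstructed at about (324,200), with thumb discs near row 228, and the tray at (162,227). I'll enlarge the rack and fit its pose.

Run:
```python
from h import *
im=cams.get_image("top");I=cv2.cvtColor(im["image"],cv2.COLOR_RGB2BGR)
c=cv2.resize(I[170:240,280:370],None,fx=8,fy=8,interpolation=cv2.INTER_CUBIC);cv2.imwrite("pics/rack.png",c)
c=cv2.resize(I[190:260,120:210],None,fx=6,fy=6,interpolation=cv2.INTER_CUBIC)
m=cams.cut_out("top","reject_tray")[0]["pixels"]
r=cv2.minAreaRect(np.argwhere(m)[:,::-1].astype(np.float32));print(r)
P=np.array([ray(im,p,26) for p in cv2.boxPoints(r)]);print(np.round(P),P.mean(0))
for q in cams.cut_out("top","syringe_a"):
    r=cv2.minAreaRect(np.argwhere(q["pixels"])[:,::-1].astype(np.float32));print(q["p"],r)
r=cams.cut_out("top","syringe_rack")[0];r=cv2.minAreaRect(np.argwhere(r["pixels"])[:,::-1].astype(np.float32));print("rack",r, np.round([ray(im,p,60) for p in cv2.boxPoints(r)]))
```

```text
((161.1764678955078, 227.2058868408203), (37.350486755371094, 63.301795959472656), 75.96376037597656)
[[511. 400.  26.]
 [558. 199.  26.]
 [438. 170.  26.]
 [392. 370.  26.]] [474.63083696 284.75978211  26.        ]
0.88 ((324.5, 204.5), (45.0, 7.0), 90.0)
0.83 ((344.5, 204.5), (49.0, 9.0), 90.0)
0.78 ((305.11383056640625, 206.9344940185547), (46.15550994873047, 7.516418933868408), 86.633544921875)
rack ((324.0622863769531, 199.05751037597656), (37.609928131103516, 63.10953903198242), 87.70938873291016) [[ 614. -144.   60.]
 [ 619. -348.   60.]
 [ 497. -349.   60.]
 [ 492. -146.   60.]]
```

View pics/rack.png

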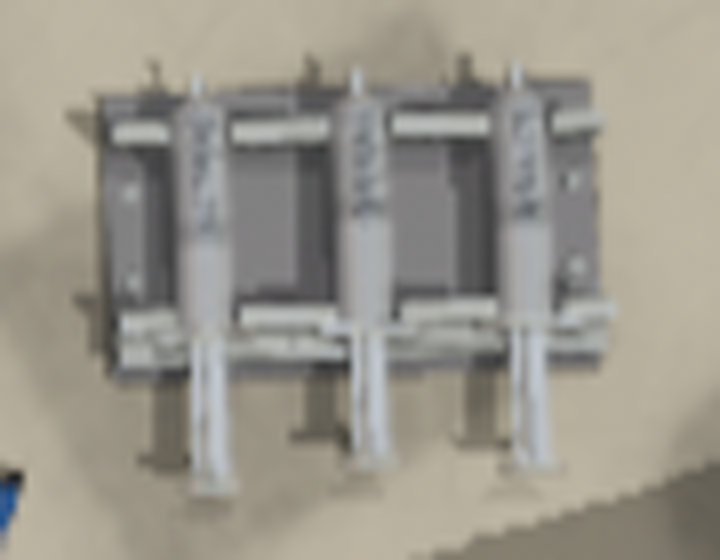

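The enlarged rack shows nozzle tips at (196,78), (356,70), (515,65) and thumb discs at (212,490), (371,465), (531,468). I'll fit the rack pose from these.

Run:
```python
from h import *
from scipy.optimize import least_squares
im=cams.get_image("top")
f=lambda x,y:np.array([279.5+(x+.5)/8,169.5+(y+.5)/8])
T=[(196,78),(356,70),(515,65)];D=[(212,490),(371,465),(531,468)]
pts=[((62,65-65*i,50),T[i],1,1) for i in range(3)]+[((-38,y,62),(x,v),0,1) for y,x,v in((85,150,322),(35,270,313),(-35,450,310),(-90,590,308))]+[((38,y,60),(x,v),0,1) for y,x,v in((85,140,132),(30,280,130),(-35,440,124),(-90,575,121))]
def W(q,p):
    c,s=np.cos(q[2]),np.sin(q[2]);return np.array([q[0]+c*p[0]-s*p[1],q[1]+s*p[0]+c*p[1],p[2]])
def res(q):
    return np.concatenate([(pix(im,W(q,p))-f(*a))*[wx,wy] for p,a,wx,wy in pts])
r=least_squares(res,[555,-247,0]);print(r.x,np.degrees(r.x[2]),np.round(r.fun,2))
q=r.x
for i in range(3):
    p=ray(im,f(*D[i]),50);c,s=np.cos(q[2]),np.sin(q[2]);d=p[:2]-q[:2]
    print("thumb",np.round(p),"rack",c*d[0]+s*d[1],-s*d[0]+c*d[1],"syr",np.round(W(q,(0,65-65*i,50))))
S=cams.get_image("side")
for i in range(3): print("side",pix(S,W(q,(-105,65-65*i,50))),pix(S,W(q,(0,65-65*i,50))))
```

```text
[ 5.61398098e+02 -2.50316223e+02  1.41869282e-02] 0.8128511120271469 [ 0.   -0.31 -0.04  0.07  0.04  0.09  0.   -0.19  0.    0.46  0.    0.16
  0.   -0.12  0.    0.14  0.   -0.14  0.   -0.    0.   -0.15]
thumb [ 454. -187.   50.] rack -106.4789042907639 64.6136335031114 syr [ 560. -185.   50.]
thumb [ 463. -252.   50.] rack -98.40373204856685 0.01901352132539147 syr [ 561. -250.   50.]
thumb [ 461. -316.   50.] rack -101.63541916999517 -64.58663461463489 syr [ 562. -315.   50.]
side [264.64355314 237.04577648] [294.18766864 226.7885285 ]
side [277.21059428 247.18864473] [307.2578391  236.24792425]
side [290.63834229 258.02619015] [321.19074131 246.33171285]
```

Emit:
move_arm --steps '[[[0, 0, 0], 1, 1], [[0, 0, 0], 1, 1], [[0, 0, 0], 1, 1], [[0, 0, 0], 1, 1], [[0, 0, 0], 1, 1], [[0.64, -0.99, 0], 0, 1], [[0.64, -0.99, 0], 0, 1], [[0.64, -0.99, 0], 0, 1], [[0.64, -0.99, 0], 0, 1], [[0.64, -0.99, 0], 0, 1], [[0.64, -0.99, 0], 0, 1], [[0.64, -0.99, 0], 0, 1], [[0.64, -0.99, 0], 0, 1], [[0.64, -0.99, 0], 0, 1], [[0.64, -0.99, 0], 0, 1], [[0, 0, 1], 0, 1], [[0, 0, 1], 0, 1], [[0, 0, 1], 0, 1], [[0, 0, 1], 0, 1], [[0, 0, 0], 0, 1]]'

```text
t: 2.97
ee_pos: [425.8, -311.6, 118.8]
orientation: [-3.137, -0.02, 0.009]
ft_force: [-0.5, 1.1, -0.3]
width: 0.4
grasp_force: 0.0
```

Emit:
move_arm --steps '[[[0, 0.17, 0.8], 0, 1], [[0, 0, 0.8], 0, 1], [[0, 0, 0.8], 0, 1], [[0, 0, 0.8], 0, 1], [[0, 0, 0], 0, 1], [[0, 0, 0], 0, 1], [[0, 0, 0], 0, 1]]'

```text
t: 3.55
ee_pos: [428.9, -318.5, 44.1]
orientation: [3.141, 0.019, 0.002]
ft_force: [-0.4, -0.5, 0.3]
width: 0.4
grasp_force: 0.0
```

Run:
```python
from h import *
im=cams.get_image("top");I=cv2.cvtColor(im["image"],cv2.COLOR_RGB2BGR)
cv2.imwrite("pics/t1.png",cv2.resize(I[170:250,280:370],None,fx=7,fy=7,interpolation=cv2.INTER_CUBIC))
o=ctrl.get_obs();print(o["ee_pos"],o["ft_force"],o["t"],pix(im,o["ee_pos"]))
```

```text
[ 429.11598971 -318.62889565   44.32893654] [0.22900609 0.39007033 0.044788  ] 3.6 [346.65907063 237.85464016]
```

View pics/t1.png

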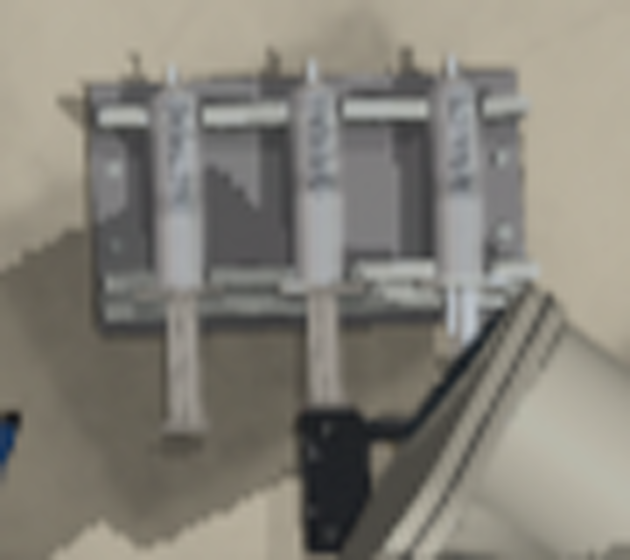

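Emit:
move_arm --steps '[[[0, -0.08, 0.24], 0, 1], [[0.1, 0, 0], 0, 1], [[0.1, 0, 0], 0, 1], [[0.1, 0, 0], 0, 1], [[0.1, 0, 0], 0, 1], [[0, 0, 0], 0, 1]]'

```text
t: 4.1
ee_pos: [438.9, -315.9, 36.9]
orientation: [3.141, 0.02, 0.001]
ft_force: [0.7, -0.1, 0.3]
width: -0.1
grasp_force: 0.0
```

Emit:
move_arm --steps '[[[0.08, 0, 0], 0, 1], [[0.08, 0, 0], 0, 1], [[0.08, 0, 0], 0, 1], [[0.08, 0, 0], 0, 1], [[0, 0, 0], 0, 1]]'

```text
t: 4.52
ee_pos: [446.6, -315.7, 36.7]
orientation: [3.141, 0.02, 0.0]
ft_force: [0.3, -0.2, 0.9]
width: 0.3
grasp_force: 0.0
```

Emit:
move_arm --steps '[[[0.04, 0, 0], 0, 1], [[0.04, 0, 0], 0, 1], [[0.04, 0, 0], 0, 1], [[0.04, 0, 0], 0, 1], [[0.04, 0, 0], 0, 1], [[0.04, 0, 0], 0, 1]]'

```text
t: 5.02
ee_pos: [451.6, -315.4, 36.5]
orientation: [-3.141, -0.019, 0.002]
ft_force: [-4.9, -0.6, 0.7]
width: 0.4
grasp_force: 2.0
```

Emit:
move_arm --steps '[[[0.04, 0, 0], 0, 1], [[0.04, 0, 0], 0, 1], [[0.04, 0, 0], 0, 1], [[0.04, 0, 0], 0, 1], [[0.04, 0, 0], 0, 1]]'

```text
t: 5.43
ee_pos: [457.1, -315.4, 36.6]
orientation: [-3.141, -0.02, 0.0]
ft_force: [-4.5, 0.1, 0.4]
width: 0.6
grasp_force: 1.9
```

Emit:
move_arm --steps '[[[0.04, 0, 0], 0, 1], [[0.04, 0, 0], 0, 1], [[0.04, 0, 0], 0, 1], [[0.04, 0, 0], 0, 1], [[0.04, 0, 0], 0, 1]]'

```text
t: 5.85
ee_pos: [462.1, -315.3, 36.6]
orientation: [-3.141, -0.02, 0.0]
ft_force: [-3.8, 0.1, -0.9]
width: 0.8
grasp_force: 1.9
```

Emit:
move_arm --steps '[[[0.04, 0, 0], 0, 1], [[0.04, 0, 0], 0, 1], [[0.04, 0, 0], 0, 1], [[0.04, 0, 0], 0, 1], [[0.04, 0, 0], 0, 1]]'

```text
t: 6.27
ee_pos: [467.2, -315.3, 36.6]
orientation: [-3.141, -0.02, 0.0]
ft_force: [-3.5, 1.3, -1.0]
width: 0.3
grasp_force: 1.8
```

Emit:
move_arm --steps '[[[0.04, 0, 0], 0, 1], [[0.04, 0, 0], 0, 1], [[0.04, 0, 0], 0, 1], [[0.04, 0, 0], 0, 1], [[0.04, 0, 0], 0, 1]]'

```text
t: 6.68
ee_pos: [472.2, -315.2, 36.7]
orientation: [-3.141, -0.02, 0.0]
ft_force: [-4.1, 0.8, -1.7]
width: 0.4
grasp_force: 1.7
```

Emit:
move_arm --steps '[[[0.04, 0, 0], 0, 1], [[0.04, 0, 0], 0, 1], [[0.04, 0, 0], 0, 1], [[0.04, 0, 0], 0, 1], [[0.04, 0, 0], 0, 1]]'

```text
t: 7.1
ee_pos: [477.2, -315.2, 36.6]
orientation: [-3.141, -0.02, 0.0]
ft_force: [-2.6, 3.1, -1.4]
width: 0.6
grasp_force: 1.6
```

Emit:
move_arm --steps '[[[0.04, 0, 0], 0, 1], [[0.04, 0, 0], 0, 1], [[0.04, 0, 0], 0, 1], [[0.04, 0, 0], 0, 1]]'

```text
t: 7.43
ee_pos: [481.2, -315.2, 36.7]
orientation: [-3.141, -0.02, -0.0]
ft_force: [-3.2, 2.2, -1.6]
width: 0.6
grasp_force: 1.6
```

Emit:
move_arm --steps '[[[0.04, 0, 0], 0, 1], [[0.04, 0, 0], 0, 1], [[0.04, 0, 0], 0, 1]]'

```text
t: 7.68
ee_pos: [484.2, -315.1, 36.7]
orientation: [-3.142, -0.02, -0.0]
ft_force: [-2.0, 1.7, -0.8]
width: 0.2
grasp_force: 1.6
```

Emit:
move_arm --steps '[[[0.04, 0, 0], 0, 1], [[0.04, 0, 0], 0, 1]]'

```text
t: 7.85
ee_pos: [486.2, -315.1, 36.7]
orientation: [-3.142, -0.02, 0.0]
ft_force: [-3.1, 2.2, -1.5]
width: 0.5
grasp_force: 1.6
```

Emit:
move_arm --steps '[[[0.04, 0, 0], 0, 1], [[0.04, 0, 0], 0, 1]]'

```text
t: 8.02
ee_pos: [488.2, -315.1, 36.7]
orientation: [-3.142, -0.019, -0.0]
ft_force: [-2.4, 2.1, -1.5]
width: 0.5
grasp_force: 1.5
```

Emit:
move_arm --steps '[[[0.04, 0, 0], 0, 1], [[0, 0, 0], 0, 1]]'

```text
t: 8.18
ee_pos: [489.2, -315.1, 36.7]
orientation: [3.142, 0.02, -0.0]
ft_force: [-2.5, 1.7, -0.9]
width: 0.2
grasp_force: 1.6
```

Emit:
move_arm --steps '[[[0.04, 0, 0], 0, 1], [[0.04, 0, 0], 0, 1]]'

```text
t: 8.35
ee_pos: [490.2, -315.0, 36.6]
orientation: [-3.141, -0.02, 0.003]
ft_force: [-8.9, -0.7, 1.4]
width: 0.6
grasp_force: 4.3
```

Emit:
move_arm --steps '[[[0.04, 0, 0], 0, 1], [[0, 0, 0], 0, 1]]'

```text
t: 8.52
ee_pos: [490.8, -315.0, 36.6]
orientation: [-3.141, -0.02, 0.004]
ft_force: [-9.0, -0.2, 2.1]
width: 0.7
grasp_force: 4.3
```

Emit:
move_arm --steps '[[[-0.25, 0, 0], 0, 1], [[-0.7, 0, 0], 0, 1], [[-0.7, 0, 0], 0, 1], [[-0.6, 0, 0], 0, 1], [[0, 0, 0], 0, 1], [[0, -0.6, 0], 0, 1], [[0, -0.7, 0], 0, 1], [[0, -0.7, 0], 0, 1], [[0, -0.56, 0], 0, 1], [[0, 0, 0], 0, 1], [[0, 0, 0], 0, 1]]'

```text
t: 9.43
ee_pos: [436.2, -251.2, 36.9]
orientation: [3.141, 0.023, 0.002]
ft_force: [0.1, -0.4, -0.6]
width: 0.6
grasp_force: 0.0
```

Emit:
move_arm --steps '[[[0.08, 0, 0], 0, 1], [[0.08, 0, 0], 0, 1], [[0.08, 0, 0], 0, 1], [[0.08, 0, 0], 0, 1], [[0.08, 0, 0], 0, 1], [[0.08, 0, 0], 0, 1], [[0, 0, 0], 0, 1]]'

```text
t: 10.02
ee_pos: [447.5, -251.9, 36.7]
orientation: [3.141, 0.019, 0.001]
ft_force: [0.8, 0.1, 0.0]
width: 0.6
grasp_force: 0.0
```

Emit:
move_arm --steps '[[[0.04, 0, 0], 0, 1], [[0.04, 0, 0], 0, 1], [[0.04, 0, 0], 0, 1], [[0.04, 0, 0], 0, 1], [[0.04, 0, 0], 0, 1]]'

```text
t: 10.43
ee_pos: [451.6, -251.3, 36.6]
orientation: [-3.141, -0.02, 0.002]
ft_force: [-3.2, -1.6, 0.4]
width: 0.7
grasp_force: 1.8
```

Emit:
move_arm --steps '[[[0.04, 0, 0], 0, 1], [[0.04, 0, 0], 0, 1], [[0.04, 0, 0], 0, 1], [[0.04, 0, 0], 0, 1]]'

```text
t: 10.77
ee_pos: [455.7, -251.4, 36.5]
orientation: [-3.141, -0.019, 0.001]
ft_force: [-4.0, 0.0, 0.8]
width: 0.6
grasp_force: 1.9
```

Emit:
move_arm --steps '[[[0.04, 0, 0], 0, 1], [[0.04, 0, 0], 0, 1], [[0.04, 0, 0], 0, 1], [[0.04, 0, 0], 0, 1]]'

```text
t: 11.1
ee_pos: [460.1, -251.3, 36.6]
orientation: [-3.141, -0.02, 0.0]
ft_force: [-3.3, -0.9, -0.9]
width: 0.2
grasp_force: 1.8
```

Emit:
move_arm --steps '[[[0.04, 0, 0], 0, 1], [[0.04, 0, 0], 0, 1], [[0.04, 0, 0], 0, 1]]'

```text
t: 11.35
ee_pos: [463.1, -251.3, 36.6]
orientation: [-3.141, -0.02, 0.0]
ft_force: [-4.6, 0.2, 0.1]
width: 0.4
grasp_force: 1.8
```

Emit:
move_arm --steps '[[[0.04, 0, 0], 0, 1], [[0.04, 0, 0], 0, 1], [[0.04, 0, 0], 0, 1]]'

```text
t: 11.6
ee_pos: [465.8, -251.3, 36.6]
orientation: [-3.141, -0.02, 0.001]
ft_force: [-5.3, -0.6, -0.1]
width: 0.6
grasp_force: 2.8
```

Emit:
move_arm --steps '[[[0.04, 0, 0], 0, 1], [[0.04, 0, 0], 0, 1], [[0.04, 0, 0], 0, 1]]'

```text
t: 11.85
ee_pos: [467.9, -251.2, 36.5]
orientation: [-3.141, -0.02, 0.004]
ft_force: [-9.5, -1.9, 2.6]
width: 0.7
grasp_force: 4.5
```

The middle one binds at about 22 mm short of home, so I stop pushing it there. Next is the left one.

Emit:
move_arm --steps '[[[-0.25, 0, 0], 0, 1], [[-0.6, 0, 0], 0, 1], [[-0.6, 0, 0], 0, 1], [[-0.5, 0, 0], 0, 1], [[0, 0, 0], 0, 1], [[0, -0.6, 0], 0, 1], [[0, -0.7, 0], 0, 1], [[0, -0.7, 0], 0, 1], [[0, -0.56, 0], 0, 1], [[0, 0, 0], 0, 1], [[0, 0, 0], 0, 1]]'

```text
t: 12.77
ee_pos: [420.7, -188.0, 37.0]
orientation: [3.141, 0.022, 0.002]
ft_force: [-0.5, -0.4, -0.4]
width: 0.2
grasp_force: 0.0
```

Emit:
move_arm --steps '[[[0.08, 0, 0], 0, 1], [[0.08, 0, 0], 0, 1], [[0.08, 0, 0], 0, 1], [[0.08, 0, 0], 0, 1], [[0.08, 0, 0], 0, 1], [[0.08, 0, 0], 0, 1], [[0, 0, 0], 0, 1]]'

```text
t: 13.35
ee_pos: [432.1, -188.0, 36.7]
orientation: [3.141, 0.019, 0.001]
ft_force: [0.2, 0.2, 1.2]
width: 0.5
grasp_force: 0.0
```

Emit:
move_arm --steps '[[[0.04, 0, 0], 0, 1], [[0.04, 0, 0], 0, 1], [[0.04, 0, 0], 0, 1], [[0.04, 0, 0], 0, 1], [[0.04, 0, 0], 0, 1]]'

```text
t: 13.77
ee_pos: [436.6, -187.7, 36.7]
orientation: [3.142, 0.02, 0.0]
ft_force: [0.3, 0.2, 1.6]
width: 0.2
grasp_force: 0.0
```

Emit:
move_arm --steps '[[[0.04, 0, 0], 0, 1], [[0.04, 0, 0], 0, 1], [[0.04, 0, 0], 0, 1], [[0.04, 0, 0], 0, 1]]'

```text
t: 14.1
ee_pos: [440.7, -187.7, 36.7]
orientation: [-3.142, -0.02, -0.0]
ft_force: [0.0, 0.7, 0.0]
width: 0.6
grasp_force: 0.0
```

Emit:
move_arm --steps '[[[0.04, 0, 0], 0, 1], [[0.04, 0, 0], 0, 1], [[0.04, 0, 0], 0, 1], [[0.04, 0, 0], 0, 1], [[0.04, 0, 0], 0, 1]]'

```text
t: 14.52
ee_pos: [444.8, -187.4, 36.5]
orientation: [-3.141, -0.02, 0.002]
ft_force: [-3.6, -0.7, 0.0]
width: 0.4
grasp_force: 1.7
```

Emit:
move_arm --steps '[[[0.04, 0, 0], 0, 1], [[0.04, 0, 0], 0, 1], [[0.04, 0, 0], 0, 1], [[0.04, 0, 0], 0, 1]]'

```text
t: 14.85
ee_pos: [449.5, -187.5, 36.6]
orientation: [-3.141, -0.02, 0.0]
ft_force: [-2.6, -0.5, 0.5]
width: 0.8
grasp_force: 1.5
```

Emit:
move_arm --steps '[[[0.04, 0, 0], 0, 1], [[0.04, 0, 0], 0, 1], [[0.04, 0, 0], 0, 1]]'

```text
t: 15.1
ee_pos: [452.6, -187.5, 36.6]
orientation: [-3.141, -0.02, 0.0]
ft_force: [-3.1, -0.2, 0.1]
width: 0.4
grasp_force: 1.5
```

Emit:
move_arm --steps '[[[0.04, 0, 0], 0, 1], [[0.04, 0, 0], 0, 1], [[0.04, 0, 0], 0, 1], [[0.04, 0, 0], 0, 1]]'

```text
t: 15.43
ee_pos: [456.6, -187.4, 36.6]
orientation: [-3.141, -0.02, 0.0]
ft_force: [-2.7, 0.3, -1.1]
width: 0.2
grasp_force: 1.5
```

Emit:
move_arm --steps '[[[0.04, 0, 0], 0, 1], [[0.04, 0, 0], 0, 1], [[0.04, 0, 0], 0, 1]]'

```text
t: 15.68
ee_pos: [459.6, -187.4, 36.6]
orientation: [-3.141, -0.02, 0.0]
ft_force: [-3.3, 0.2, -0.2]
width: 0.7
grasp_force: 1.5
```

Emit:
move_arm --steps '[[[0.04, 0, 0], 0, 1], [[0.04, 0, 0], 0, 1], [[0.04, 0, 0], 0, 1], [[0.04, 0, 0], 0, 1]]'

```text
t: 16.02
ee_pos: [463.6, -187.4, 36.7]
orientation: [-3.141, -0.019, 0.0]
ft_force: [-3.1, -0.4, -2.3]
width: 0.6
grasp_force: 1.4
```

Emit:
move_arm --steps '[[[0.04, 0, 0], 0, 1], [[0.04, 0, 0], 0, 1], [[0.04, 0, 0], 0, 1]]'

```text
t: 16.27
ee_pos: [466.6, -187.3, 36.7]
orientation: [-3.141, -0.02, 0.0]
ft_force: [-3.0, 1.0, -1.1]
width: 0.6
grasp_force: 1.4
```

Emit:
move_arm --steps '[[[0.04, 0, 0], 0, 1], [[0.04, 0, 0], 0, 1], [[0.04, 0, 0], 0, 1], [[0.04, 0, 0], 0, 1]]'

```text
t: 16.6
ee_pos: [470.6, -187.3, 36.7]
orientation: [-3.142, -0.02, -0.0]
ft_force: [-3.4, 0.1, -0.9]
width: 0.7
grasp_force: 1.4
```

Emit:
move_arm --steps '[[[0.04, 0, 0], 0, 1], [[0.04, 0, 0], 0, 1], [[0.04, 0, 0], 0, 1], [[0.04, 0, 0], 0, 1]]'

```text
t: 16.93
ee_pos: [474.6, -187.2, 36.7]
orientation: [-3.141, -0.02, 0.0]
ft_force: [-2.1, 2.0, -1.0]
width: 0.6
grasp_force: 1.3
```

Emit:
move_arm --steps '[[[0.04, 0, 0], 0, 1], [[0.04, 0, 0], 0, 1], [[0.04, 0, 0], 0, 1], [[0.04, 0, 0], 0, 1]]'

```text
t: 17.27
ee_pos: [478.6, -187.2, 36.7]
orientation: [3.142, 0.02, 0.0]
ft_force: [-2.3, 0.8, -1.6]
width: 0.4
grasp_force: 1.2
```

Emit:
move_arm --steps '[[[0.04, 0, 0], 0, 1], [[0.04, 0, 0], 0, 1], [[0.04, 0, 0], 0, 1], [[0.04, 0, 0], 0, 1]]'

```text
t: 17.6
ee_pos: [482.6, -187.2, 36.7]
orientation: [-3.142, -0.019, -0.0]
ft_force: [-2.0, 0.6, -2.0]
width: 0.1
grasp_force: 1.2
```

Emit:
move_arm --steps '[[[0.04, 0, 0], 0, 1], [[0.04, 0, 0], 0, 1], [[0.04, 0, 0], 0, 1]]'

```text
t: 17.85
ee_pos: [485.6, -187.1, 36.7]
orientation: [3.142, 0.02, 0.0]
ft_force: [-2.4, 2.1, -0.7]
width: 0.3
grasp_force: 1.2
```

Emit:
move_arm --steps '[[[0.04, 0, 0], 0, 1], [[0.04, 0, 0], 0, 1]]'

```text
t: 18.02
ee_pos: [487.3, -187.1, 36.6]
orientation: [-3.141, -0.02, 0.001]
ft_force: [-4.4, 0.5, -0.4]
width: 0.0
grasp_force: 2.5
```

Emit:
move_arm --steps '[[[0.04, 0, 0], 0, 1]]'

```text
t: 18.1
ee_pos: [487.8, -187.0, 36.6]
orientation: [-3.141, -0.02, 0.003]
ft_force: [-6.6, -0.3, 1.8]
width: 0.4
grasp_force: 3.5
```

Emit:
move_arm --steps '[[[0.04, 0, 0], 0, 1], [[0, 0, 0], 0, 1]]'

```text
t: 18.27
ee_pos: [488.3, -187.0, 36.6]
orientation: [-3.141, -0.02, 0.004]
ft_force: [-7.2, -0.6, 1.8]
width: 0.4
grasp_force: 3.5
```

Both outer syringes are home. I'll now go to the middle one with the fingers part open.

Emit:
move_arm --steps '[[[-0.25, 0, 0], 0, 1], [[-0.85, 0, 0], 0, 1], [[-0.9, 0, 0], 0, 1], [[0, 0, 0], 0, 1], [[0, 0, -1], 0, 1], [[0, 0, -1], 0, 1], [[0, 0, -1], 0, 0.38], [[0, 0, -1], 0, 0.38], [[0, 0, -1], 0, 0.38], [[0.98, 0.5, 0], 0, 0.38], [[0.98, 0.5, 0], 0, 0.38], [[0.98, 0.5, 0], 0, 0.38], [[0.98, 0.5, 0], 0, 0.38], [[1, 0.52, 0], 0, 0.38], [[0, 0, 0], 0, 0.38], [[0, 0, 0], 0, 0.38], [[0, 0, 0], 0, 0.38]]'

```text
t: 19.68
ee_pos: [563.0, -248.9, 161.5]
orientation: [-3.141, -0.02, 0.0]
ft_force: [-0.0, -0.1, -0.5]
width: 54.5
grasp_force: 0.0
```

Run:
```python
from h import *
o=ctrl.get_obs();print(o["ee_pos"],o["width"],o["orientation"],o["t"])
```

```text
[ 562.97979833 -248.93940975  161.54622134] 54.48398862662006 [-3.14141275e+00 -1.95459381e-02  9.56294730e-05] 19.6833
```

Emit:
move_arm --steps '[[[-0.08, 0.05, 0.9], 0, 0.38], [[0, 0, 1], 0, 0.38], [[0, 0, 1], 0, 0.38], [[0, 0, 0.8], 0, 0.38], [[0, 0, 0.6], 0, 0.38], [[0, 0, 0.4], 0, 0.38], [[0, 0, 0.14], 0, 0.38], [[0, 0, 0], 0, 0.38], [[0, 0, 0], 0, 0.38]]'

```text
t: 20.43
ee_pos: [561.6, -250.5, 41.5]
orientation: [3.141, 0.02, 0.001]
ft_force: [0.6, 0.3, 0.3]
width: 54.2
grasp_force: 0.0
```

Emit:
move_arm --steps '[[[0, 0, 0], 0, 1], [[0, 0, 0], 0, 1], [[0, 0, 0], 0, 1], [[0, 0, 0], 0, 1], [[0, 0, 0], 0, 1], [[0, 0, 0], 0, 1]]'

```text
t: 20.93
ee_pos: [561.6, -251.0, 41.0]
orientation: [3.141, 0.02, 0.001]
ft_force: [-0.5, -2.6, 0.5]
width: 23.5
grasp_force: 30.0
```

Emit:
move_arm --steps '[[[0, 0, -0.2], 0, 1], [[0, 0, -0.4], 0, 1], [[0, 0, -0.5], 0, 1], [[0, 0, -0.6], 0, 1], [[0, 0, -0.8], 0, 1], [[0, 0, -0.8], 0, 1], [[0, 0, -0.8], 0, 1], [[0, 0, -0.8], 0, 1], [[0, 0, -0.8], 0, 1], [[0, 0, -0.8], 0, 1], [[0, 0, -0.8], 0, 1], [[0, 0, -0.8], 0, 1], [[0, 0, -0.8], 0, 1], [[0, 0, -0.4], 0, 1], [[0, 0, 0], 0, 1], [[0, 0, 0], 0, 1]]'

```text
t: 22.27
ee_pos: [561.2, -250.2, 273.5]
orientation: [3.142, 0.02, 0.001]
ft_force: [0.0, 0.4, -1.3]
width: 23.4
grasp_force: 30.0
```

Run:
```python
from h import *
im=cams.get_image("side");I=cv2.cvtColor(im["image"],cv2.COLOR_RGB2BGR)
a=cv2.resize(I[130:300,200:400],None,fx=4,fy=3.5,interpolation=cv2.INTER_CUBIC);cv2.imwrite("pics/lift.png",a)
print(ctrl.get_obs()["qpos"])
```

```text
[-4.38860660e-01  3.56277843e-01  1.60927731e+00  1.82151870e-04
  1.17724177e+00  1.11928986e+00]
```

View pics/lift.png

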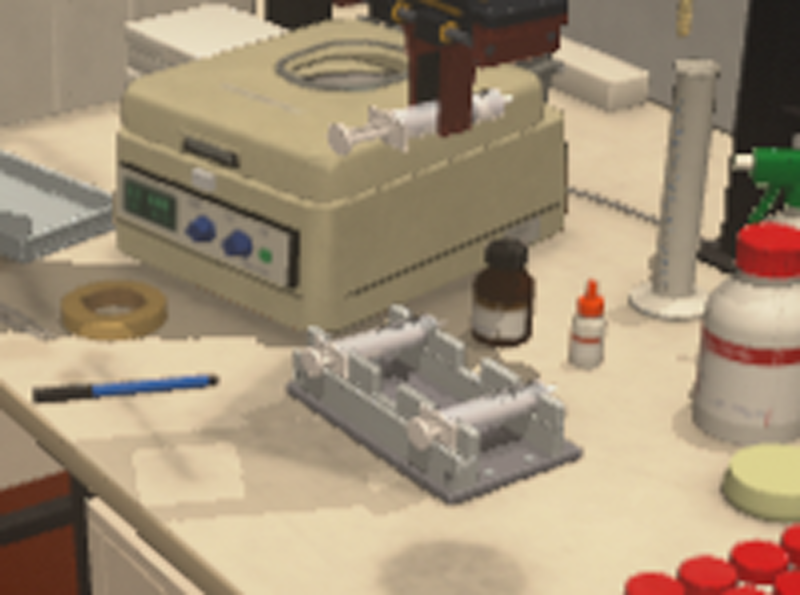

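Emit:
move_arm --steps '[[[-0.2, -0.4, 0], 0, 1], [[-0.2, -0.7, 0], 0, 1], [[-0.2, -1, 0], 0, 1], [[-0.2, -1, 0], 0, 1], [[-0.2, -1, 0], 0, 1], [[-0.2, -1, 0], 0, 1], [[-0.2, -1, 0], 0, 1], [[-0.2, -1, 0], 0, 1], [[-0.2, -1, 0], 0, 1], [[-0.2, -1, 0], 0, 1], [[-0.2, -1, 0], 0, 1], [[-0.2, -1, 0], 0, 1], [[-0.2, -1, 0], 0, 1], [[-0.2, -1, 0], 0, 1], [[-0.2, -1, 0], 0, 1], [[-0.2, -1, 0], 0, 1], [[-0.2, -1, 0], 0, 1], [[-0.16, -1, 0], 0, 1], [[0, -1, 0], 0, 1], [[0, -1, 0], 0, 1]]'

```text
t: 23.98
ee_pos: [464.5, 227.0, 271.9]
orientation: [3.141, 0.02, -0.004]
ft_force: [0.5, 0.7, -0.4]
width: 23.4
grasp_force: 30.0
```

Emit:
move_arm --steps '[[[0, 0, 0], -1, 1], [[0, 0, 0], -1, 1], [[0, 0, 0], -1, 1], [[0, 0, 0], -1, 1], [[0, 0, 0], -1, 1], [[0, 0, 0], -1, 1], [[0, 0, 0], -1, 1], [[0, 0, 0], -1, 1], [[0, 0, 0], -1, 1], [[0, 0, 0], -1, 1], [[0, 0, 0], -1, 1], [[0, 0, 0], -1, 1], [[0, 0, 0], -1, 1], [[0, 0, 0], -1, 1], [[0, 0, 0], -1, 1], [[0, 0, 0], -1, 1], [[0, 0, 0], -1, 1], [[0, 0, 0], -1, 1], [[0, 0, 0], -1, 1], [[0, 0, 0], -1, 1]]'

```text
t: 25.65
ee_pos: [464.8, 225.7, 271.7]
orientation: [-1.998, -2.422, 0.004]
ft_force: [0.5, -0.8, -1.5]
width: 23.6
grasp_force: 30.0
```

Emit:
move_arm --steps '[[[0, 0, 0], -0.5, 1], [[0, 0, 0], 0, 1], [[0, 0, 0], 0, 1]]'

```text
t: 25.9
ee_pos: [465.3, 225.8, 272.2]
orientation: [-1.952, -2.46, 0.003]
ft_force: [-0.7, 0.7, -1.6]
width: 23.3
grasp_force: 30.0
```

Run:
```python
from h import *
o=ctrl.get_obs();p=o["ee_pos"];R=cv2.Rodrigues(o["orientation"])[0]
print(p,np.degrees(np.arctan2(R[1,0],R[0,0])),(R.T@(np.array([472,298,100])-p))/25,o["t"],o["width"])
```

```text
[465.31602921 225.7881482  272.17644667] 103.13390580594539 [2.75421618 0.9308891  6.88433497] 25.9 23.33666229983608
```

Emit:
move_arm --steps '[[[0.7, 0.23, 0], 0, 1], [[0.7, 0.23, 0], 0, 1], [[0.7, 0.23, 0], 0, 1], [[0.65, 0.24, 0], 0, 1], [[0, 0, 0.8], 0, 1], [[0, 0, 0.8], 0, 1], [[0, 0, 0.8], 0, 1], [[0, 0, 0.8], 0, 1], [[0, 0, 0.8], 0, 1], [[0, 0, 0.8], 0, 1], [[0, 0, 0.8], 0, 1], [[0, 0, 0.8], 0, 1], [[0, 0, 0.5], 0, 1], [[0, 0, 0], 0, 1], [[0, 0, 0], 0, 1]]'

```text
t: 27.15
ee_pos: [472.9, 298.2, 100.2]
orientation: [-1.951, -2.462, 0.002]
ft_force: [-0.5, 0.0, -0.5]
width: 23.2
grasp_force: 30.0
```

Run:
```python
from h import *
im=cams.get_image("side");I=cv2.cvtColor(im["image"],cv2.COLOR_RGB2BGR)
y=np.radians(103.2);R=np.array([[np.cos(y),-np.sin(y)],[np.sin(y),np.cos(y)]])
q=[pix(im,[*(R@np.array(c)+[475,287]),26]) for c in((100,60),(100,-60),(-100,-60),(-100,60))]
o=ctrl.get_obs();p=o["ee_pos"];print(p,o["width"],o["ft_force"])
g=[pix(im,[*(p[:2]+R@np.array([a,0])),p[2]+9]) for a in(62,-85)]
s=4;off=np.array([140,120])
a=cv2.resize(I[120:250,140:300],None,fx=s,fy=s,interpolation=cv2.INTER_CUBIC)
f=lambda P:((np.array(P)-off+.5)*s).astype(np.int32)
cv2.polylines(a,[f(q)],True,(0,0,255),1);cv2.polylines(a,[f(g)],False,(0,255,0),1)
cv2.imwrite("pics/tray.png",a)
```

```text
[473.55149897 298.50339523 101.09579634] 22.946666845965098 [0.39847505 1.01845968 0.41299023]
```

View pics/tray.png

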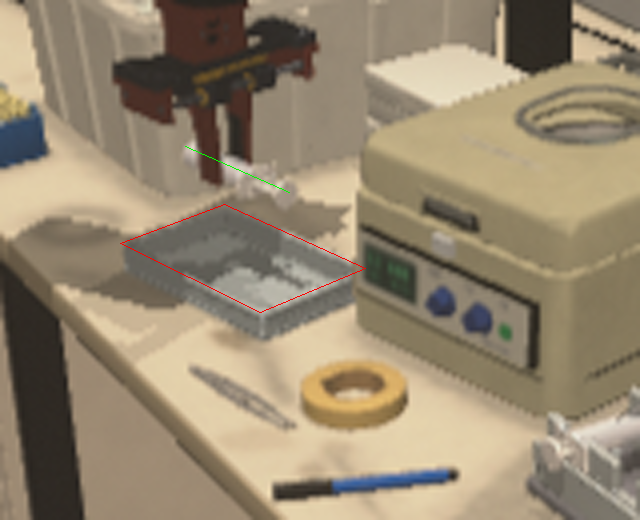

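Emit:
move_arm --steps '[[[0, 0, 0.7], 0, 1], [[0, 0, 0.7], 0, 1], [[0, 0, 0.7], 0, 1], [[0, 0, 0.6], 0, 1], [[0, 0, 0.4], 0, 1], [[0, 0, 0.2], 0, 1], [[0, 0, 0.1], 0, 1], [[0, 0, 0], 0, 1], [[0, 0, 0], 0, 1], [[0, 0, 0], 0, 1]]'

```text
t: 28.03
ee_pos: [473.8, 298.5, 16.5]
orientation: [1.951, 2.462, 0.002]
ft_force: [0.1, -0.3, -0.5]
width: 23.2
grasp_force: 30.0
```

Emit:
move_arm --steps '[[[0, 0, 0.1], 0, 1], [[0, 0, 0.08], 0, 1], [[0, 0, 0.06], 0, 1], [[0, 0, 0], 0, 1], [[0, 0, 0], 0, 1]]'

```text
t: 28.45
ee_pos: [473.2, 298.1, 9.5]
orientation: [-1.951, -2.462, 0.001]
ft_force: [0.4, 0.4, -0.5]
width: 23.4
grasp_force: 30.0
```

Emit:
move_arm --steps '[[[0, 0, 0.04], 0, 1], [[0, 0, 0.02], 0, 1], [[0, 0, 0], 0, 1], [[0, 0, 0], 0, 1]]'

```text
t: 28.78
ee_pos: [473.3, 298.2, 8.1]
orientation: [-1.951, -2.462, 0.0]
ft_force: [-0.3, 0.7, -0.6]
width: 23.2
grasp_force: 30.0
```

Emit:
move_arm --steps '[[[0, 0, 0], 0, 0.65], [[0, 0, 0], 0, 0.6], [[0, 0, 0], 0, 0.5], [[0, 0, 0], 0, 0.42], [[0, 0, 0], 0, 0.42], [[0, 0, 0], 0, 0.42]]'

```text
t: 29.28
ee_pos: [473.3, 298.2, 8.2]
orientation: [1.951, 2.462, 0.0]
ft_force: [0.0, -0.7, 0.8]
width: 50.7
grasp_force: 0.0
```

Emit:
move_arm --steps '[[[0, 0, -0.2], 0, 0.42], [[0, 0, -0.4], 0, 0.42], [[0, 0, -0.8], 0, 0.42], [[0, 0, -0.8], 0, 0.42], [[0, 0, -0.8], 0, 0.42], [[0, 0, -0.8], 0, 0.42], [[0, 0, -0.8], 0, 0.42], [[0, 0, -0.8], 0, 0.42], [[0, 0, -0.8], 0, 0.42], [[0, 0, -0.8], 0, 0.42], [[0, 0, 0], 0, 0.42], [[0, 0, 0], 0, 0.42]]'

```text
t: 30.28
ee_pos: [473.9, 298.5, 184.9]
orientation: [1.95, 2.461, 0.005]
ft_force: [-0.6, -0.2, 0.0]
width: 51.0
grasp_force: 0.0
```

Run:
```python
from h import *
im=cams.get_image("side");I=cv2.cvtColor(im["image"],cv2.COLOR_RGB2BGR)
cv2.imwrite("pics/end.png",cv2.resize(I[130:300,140:360],None,fx=3.5,fy=3.5,interpolation=cv2.INTER_CUBIC))
```

```text
(no output)
```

View pics/end.png

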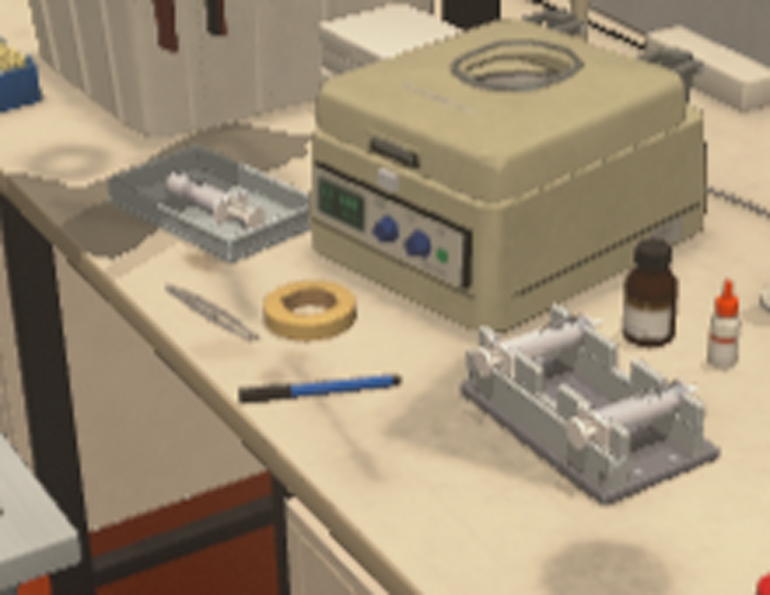

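The syringe lies flat in the tray at about (212,200), the other two are home on the rack, and both bottles are standing. I'll hand the job in.

```bash
python3 -c "
from workcell import ctrl
print(ctrl.close_job())"
```

```text
the job is handed in; nothing more can be done
None
```

The middle syringe stiffened about 20 mm short of home and now lies flat in the steel tray; the two outer ones glided home and stay on the rack. No force reading while pushing passed 9.5 N, and the job was handed in at about 30 s.

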